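# Set the flip-up screen of the inspection viewer

### The job

Two flip-up instruments stand on the printing bench. Raise the lid of the wider one, the inspection viewer whose screen is in the lid, until it stands open at about 50 degrees from lying flat, so that the operator can read it, and let go so that it stays there. Leave the lid of the narrower gauge shut.

Things in the scene. Friction and masses are not known exactly. Their poses are not given: they have to be found in the camera images.
- viewer_lid (a joint): opening angle of the viewer's lid in rad: 0 flat, pi/2 upright, stop at 1.9; starts at 0 to 0.25. The viewer: the wider instrument, a white box fixed to the bench, 170 mm deep, 230 wide, 56 high, its grey-topped aluminium lid of the same outline, 14 mm thick, 0.3 to 0.5 kg. The stiff hinge holds the lid wherever it is left; lifting at the tab takes 5 to 7 N
- viewer_tab (a point): grip point on the viewer's lid: in the black pull tab at the middle of its near edge, 30 mm wide (along the hinge), 14 thick, sticking out 46 mm with free air beneath. The point is 28 mm out from the lid's edge, half-way through the thickness, 198 mm from the hinge axis. y axis along the hinge, x from tab to hinge in the lid's plane, z the lid's outer normal (up when flat)
- viewer_hinge (a point): middle of the viewer's hinge axis, at the far edge of the box, 67 mm above the bench; y axis along the hinge axis, z up, x level and away from the tab. The tab swings about this y axis, up and over away from the robot. Fixed
- gauge_lid (a joint): opening angle of the lid of the other instrument in rad, 0 shut, where it starts: the gauge looks the same, with the same tab and hinge, but is only 130 mm wide. It stands beside the viewer, to its left or right, at least 40 mm away

How it is judged:
By the outcome, as a careful person would: the job done as asked, in the order asked, and still so for the second after the job is handed in, with the robot touching nothing.
It also fails if it takes over 34 s, if anything falls off the work surface, if the arm or the gripper's body presses on something with over 40 N, if the wrist force passes 120 N, or if a joint passes its speed limit or range.

### The arm

A 6-joint arm with a two-finger parallel gripper is mounted at the origin on the work surface. World frame = base frame: x ahead of the robot, y to its left, z up, the work surface at z = 0. Lengths are in mm, angles in degrees, forces in N, time in s.
With the tool pointing down it reaches from about 250 to 850 mm from the base axis. Payload 12.5 kg.
Tool frame: the origin (TCP) lies midway between the tips of the shut fingers; the grasp point (between the pads) lies 19 mm behind it; z points along the fingers, y is the line along which they close (so a half turn about z gives the same grasp; the last joint's range is limited). The gripper opens to 93 mm and grips with 3 to 60 N. Pads are 15 mm wide; open, the fingers measure 128 mm over their backs; the gripper's body (75 mm by 188 mm) begins 65 mm behind the grasp point.
Start: joints at [61.329, 20.094, 94.641, -0, 65.266, -4.847], TCP at [222.125, 503.135, 195.633] pointing down, gripper open.
Joint ranges: [-157.81, 157.81], [-45, 120.19], [0.68, 151.7], [-89.99, 269.99], [4.06, 180], [-164.3, 164.3]. Speed limits (degrees/s): [127.2, 127.2, 159.86, 180, 180, 180].

### API

Orientations are given as [roll, pitch, yaw] about the fixed x, y, z axes, in that order (R = Rz(yaw) Ry(pitch) Rx(roll)).
In Python, from workcell import manip gives the robot as it stands.
- The arm moves only by the tool play_rows, never from a script. Its argument "steps" is a list of rows, each a list of 7 numbers: the shift along the tool's x, y, z in m, then the turn, a rotation vector about the tool's x, y, z in rad, then the closure, from 0 (fully open) to 1 (shut). In form: [[x, y, z, ax, ay, az, jaw], ...]. A call has 1 to 12 rows; each row shifts and turns the commanded pose from where the row before left it, along the tool's axes as they then stand; what a row does not reach is not made up. A row lasts 1/12 s, in which the tool goes at most 41.7 mm and 7.16 degrees, less where a joint would pass 70% of its speed; a pose out of reach is approached as far as the arm can. A call with a gripper value outside its range is refused whole. The fingers move at their own pace and stop on an object; the grip force is fixed at half the most. Time passes only in rows, so rows that do not move let the fingers close. It gives the time, the measured TCP pose, the force, the opening and the grip force at its end, in the units of the state.
- manip.read_state(): the state, without advancing time (a new reading comes with each control period).
- manip.get_image(name): name is "side" or "top"; returns (picture, depth): 480x640x3 uint8, blue, green, red; 480x640 float32, mm along the optical axis (not along the pixel's ray), 0 where there is no reading.
- manip.get_calibration(name): a dict with "intrinsics" (3x3 intrinsics, pixels), "view" (4x4, takes a point from world to camera coordinates). Camera axes: x right, y up, looking along -z (the intrinsics and any distortion apply to the point x, -y, -z); pixel columns grow to the right and rows downward; lengths in mm; the calibration is good to about 2 mm. A picture is of the moment at which its call begins. get_calibration takes no time and is no camera call.
- manip.sign_off(): hands the job in; it is judged then, once.
The state is a dict: "time_s": time; "joint_pos": joint angles; "dq": joint speeds; "joint_efforts": joint torques, N m; "eef_pos": TCP position; "ee_rot": TCP orientation; "contact_force": force on the tool from outside, world axes, zero at the start; "moment": the same for the moment, N m; "width": opening from 0.0 (shut) to 1.0 (fully open); "gripper_force": force on a finger pad.
Only numpy, scipy, OpenCV 4.12 (cv2) and the standard library are available. Lean on these libraries where they do the work, as an engineer would, in place of code of your own. Each camera call takes 0.05 s, during which the arm holds its last target. There are 200 camera calls.

## Working session

There is one attempt and no reset: what is moved stays moved. The work goes in short steps, Python scripts to look and compute and a tool call to move; the robot and the scene stay as the last step left them, time stands still between calls to the robot, and variables do not carry over. Pictures are saved under pics/ and viewed, at most 10 in all, crops included, and the job is handed in when it is done.

Besides the shell and the picture viewer there is one more tool, called after "Request:" as a command line: name --pt "numbers of a row" for each row, then --argument value for the rest. play_rows: Moves the arm, as the interface text tells. Its arguments: {"type":"object","properties":{"steps":{"type":"array","items":{"type":"array","items":{"type":"number"}}}},"required":["steps"]}

```bash
mkdir -p pics
cat > h.py <<'E'
import numpy as np, cv2
from workcell import manip
def px(name,dep,u,v,w=2):
    c=manip.get_calibration(name);K=np.array(c["intrinsics"]);V=np.array(c["view"])
    d=dep[v-w:v+w+1,u-w:u+w+1];d=np.median(d[d>0])
    p=np.linalg.inv(K)@[u,v,1]*d
    return (np.linalg.inv(V)@[p[0],-p[1],-p[2],1])[:3]
def grab(name,tag):
    im,d=manip.get_image(name);cv2.imwrite(f"pics/{tag}.png",im);np.save(f"pics/{tag}.npy",d);return im,d
E
python3 - <<'E'
from h import *
grab("top","t0");grab("side","s0")
print(manip.get_calibration("top"));print(manip.read_state())
E
```

```text
{'intrinsics': array([[523.2581409 ,   0.        , 330.43503022],
       [  0.        , 523.2581409 , 246.75211096],
       [  0.        ,   0.        ,   1.        ]]), 'view': array([[-2.24121235e-02, -9.99530966e-01, -2.08697002e-02,
         1.60039487e+01],
       [ 9.95214132e-01, -2.42915867e-02,  9.46506718e-02,
        -6.27761756e+02],
       [-9.51132356e-02, -1.86484980e-02,  9.95291769e-01,
        -7.64675799e+02],
       [ 0.00000000e+00,  0.00000000e+00,  0.00000000e+00,
         1.00000000e+00]])}
{'time_s': 0.1, 'joint_pos': array([ 6.13288041e+01,  2.01204170e+01,  9.46705768e+01, -1.07878604e-03,
        6.52655584e+01, -4.84819760e+00]), 'dq': array([ 0.03308736,  0.09869425, -0.17801229, -0.02519455,  0.00238518,
        0.01965308]), 'joint_efforts': array([ 8.67706894e-04, -4.98015118e+01, -2.85706544e+01,  7.00420048e-02,
        2.37956189e-02, -9.26317693e-05]), 'eef_pos': array([221.99231384, 502.86984082, 195.18119566]), 'ee_rot': array([-1.79943567e+02, -3.80370969e-03,  1.56177452e+02]), 'contact_force': array([-0.25098083,  0.58754775, -0.29607556]), 'moment': array([0.02063352, 0.01347274, 0.06639553]), 'gripper_force': 0.0, 'width': 0.9986882929486635}
```

View pics/t0.png

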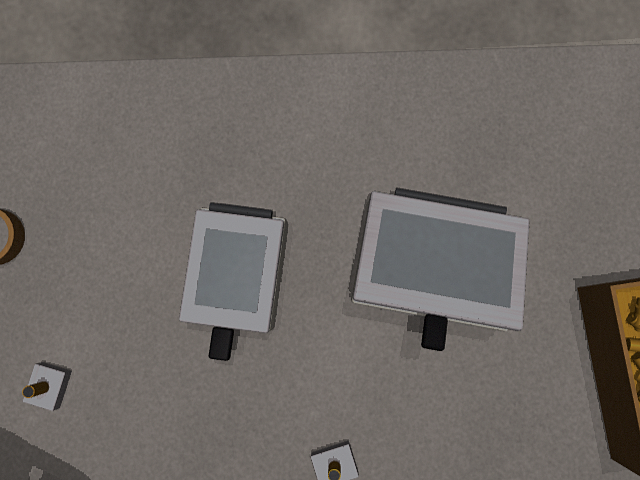

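View pics/s0.png

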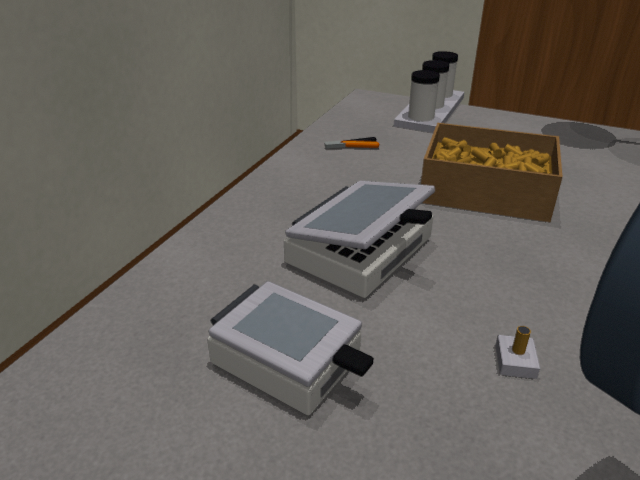

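The top view shows the viewer on the right: lid corners (371,193), (528,217), (522,328), (355,301), tab (434,332). Its lid is slightly open. The gauge is on the left, with its tab at (221,344).

Run:
```python
from h import *
d=np.load("pics/t0.npy")
P=lambda u,v,w=2:px("top",d,u,v,w)
# lid plane
pts=np.array([P(u,v,1) for u in range(385,510,8) for v in range(225,290,6)])
c=pts.mean(0);n=np.linalg.svd(pts-c)[2][2];n*=np.sign(n[2])
print("n",n,"tilt",np.degrees(np.arccos(n[2])),"res",np.std((pts-c)@n))
L=np.array([P(375,198),P(523,220),P(518,323),P(360,297)]);print(L.round(1))
y=np.cross([0,0,1],n);y/=np.linalg.norm(y);print("hinge dir",y)
print("edge dirs", (L[0]-L[1])/np.linalg.norm(L[0]-L[1]),(L[3]-L[2])/np.linalg.norm(L[3]-L[2]))
for u,v in [(434,332),(434,345),(434,322),(427,334),(442,334)]:print("tab",u,v,P(u,v,1).round(1))
print("bench",P(330,350).round(1),"gauge tab",P(221,344).round(1),"rear",P(450,201,0).round(1))
# lid and tab points
y2=(L[0]-L[1])+(L[3]-L[2]);y2[2]=0;y2/=np.linalg.norm(y2);print("yaw of hinge x:",np.degrees(np.arctan2(-y2[0],y2[1])))
```

```text
n [ 0.23492545 -0.0484296   0.97080616] tilt 13.878594030150275 res 0.46379263649997854
[[ 691.9  -65.1   79.4]
 [ 655.1 -274.8   76.6]
 [ 512.  -247.7  112.6]
 [ 551.2  -38.5  113.2]]
hinge dir [ 0.20190327  0.97940547 -0.        ]
edge dirs [0.17271958 0.98488102 0.01331597] [0.18398525 0.98292465 0.00292639]
tab 434 332 [ 503.1 -134.3  121.4]
tab 434 345 [ 486.6 -133.   124.8]
tab 434 322 [ 516.  -135.4  118.1]
tab 427 334 [ 500.7 -125.   121.3]
tab 442 334 [ 500.3 -144.8  120.8]
bench [470.5   6.1   0.7] gauge tab [489.4 158.3  74.4] rear [ 685.6 -172.9   74.6]
yaw of hinge x: -10.274365539475209
```

Request:
play_rows --pt "-0.0225 -0.0243 0.0007 0 0 0 0" --pt "-0.0225 -0.0243 0.0007 0 0 0 0" --pt "-0.0225 -0.0243 0.0007 0 0 0 0" --pt "-0.0225 -0.0243 0.0007 0 0 0 0" --pt "-0.0225 -0.0243 0.0007 0 0 0 0" --pt "-0.0225 -0.0243 0.0007 0 0 0 0" --pt "-0.0225 -0.0243 0.0007 0 0 0 0" --pt "-0.0225 -0.0243 0.0007 0 0 0 0" --pt "-0.0225 -0.0243 0.0007 0 0 0 0" --pt "-0.0225 -0.0243 0.0007 0 0 0 0"

```text
time_s: 0.93
eef_pos: [329.8, 188.4, 188.5]
ee_rot: [-180.0, -0.0, 156.2]
contact_force: [0.3, 0.2, -0.7]
width: 0.999
gripper_force: 0.0
```

Request:
play_rows --pt "-0.0225 -0.0243 0.0007 0 0 0 0" --pt "-0.0225 -0.0243 0.0007 0 0 0 0" --pt "-0.0225 -0.0243 0.0007 0 0 0 0" --pt "-0.0225 -0.0243 0.0007 0 0 0 0" --pt "-0.0225 -0.0243 0.0007 0 0 0 0" --pt "-0.0225 -0.0243 0.0007 0 0 0 0" --pt "-0.0225 -0.0243 0.0007 0 0 0 0" --pt "-0.0225 -0.0243 0.0007 0 0 0 0" --pt "-0.0225 -0.0243 0.0007 0 0 0 0" --pt "-0.0225 -0.0243 0.0007 0 0 0 0" --pt "0 0 0 0 0 0 0"

```text
time_s: 1.85
eef_pos: [438.7, -127.3, 181.4]
ee_rot: [-180.0, 0.1, 156.0]
contact_force: [-0.3, 0.3, 0.3]
width: 0.999
gripper_force: 0.0
```

```bash
cat >> h.py <<'E'
from scipy.spatial.transform import Rotation as R
H=np.array([682,-170.,67]);a=np.radians(-10.7);hx=np.array([np.cos(a),np.sin(a),0]);hy=np.array([-np.sin(a),np.cos(a),0])
def target(th,rel=31,back=0): # lid angle deg, tool tilt below lid direction
    p=H+198*(-np.cos(np.radians(th))*hx+np.sin(np.radians(th))*np.array([0,0,1]))
    t=np.radians(th+rel);tz=np.cos(t)*hx-np.sin(t)*np.array([0,0,1])
    M=np.c_[np.cross(hy,tz),hy,tz]
    return p+(19-back)*tz,M
def rel(p0,R0,p1,M1): return R0.T@(p1-p0)/1000,R.from_matrix(R0.T@M1).as_rotvec()
def cur():
    s=manip.read_state();return s["eef_pos"],R.from_euler("xyz",s["ee_rot"],degrees=True).as_matrix()
E
python3 - <<'E'
from h import *
np.set_printoptions(precision=4,suppress=True)
p0,R0=cur();p,M=target(13.9,31,90);print(p,target(13.9)[0],target(13.9,31,19)[0]);r=rel(p0,R0,p,M)
print("turn",r[1],"shift after turn",M.T@(p-p0)/1000)
E
```

```text
[ 443.7223 -124.977   164.682 ] [ 506.3644 -136.8133  101.1536] [ 493.14   -134.3145  114.5652]
turn [-0.092  -0.7827 -0.2194] shift after turn [0.0087 0.0032 0.0149]
```

Request:
play_rows --pt "0 0 0 -0.0092 -0.0783 -0.0219 0" --pt "0 0 0 -0.0092 -0.0783 -0.0219 0" --pt "0 0 0 -0.0092 -0.0783 -0.0219 0" --pt "0 0 0 -0.0092 -0.0783 -0.0219 0" --pt "0 0 0 -0.0092 -0.0783 -0.0219 0" --pt "0 0 0 -0.0092 -0.0783 -0.0219 0" --pt "0 0 0 -0.0092 -0.0783 -0.0219 0" --pt "0 0 0 -0.0092 -0.0783 -0.0219 0" --pt "0 0 0 -0.0092 -0.0783 -0.0219 0" --pt "0 0 0 -0.0092 -0.0783 -0.0219 0" --pt "0.0087 0.0032 0.0149 0 0 0 0" --pt "0 0 0 0 0 0 0"

```text
time_s: 2.85
eef_pos: [442.3, -113.5, 164.2]
ee_rot: [177.8, 38.3, 166.9]
contact_force: [0.0, 0.0, 0.3]
width: 1.005
gripper_force: 0.0
```

Run:
```python
from h import *
np.set_printoptions(precision=4,suppress=True)
grab("top","t1");im,d=grab("side","s1")
p0,R0=cur();print(p0,manip.read_state()["joint_pos"]);p,M=target(13.9,31,0);print(rel(p0,R0,p,M))
a=cv2.imread("pics/t1.png")[200:480,240:560];cv2.imwrite("pics/c1.png",np.hstack([cv2.resize(a,(400,350)),cv2.resize(im[120:400,240:560],(400,350))]))
```

```text
[ 442.9742 -113.8617  165.708 ] [ -27.5628   -0.604   136.87     58.7474   12.9393 -159.7154]
(array([-0.0126, -0.0115,  0.0918]), array([ 0.0102, -0.1185, -0.0318]))
```

View pics/c1.png

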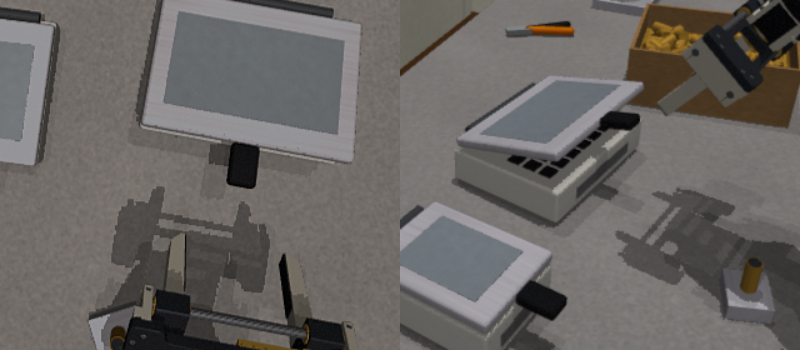

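The top crop shows the open fingers behind the tab, pointing at it, offset a little to the left. The wrist is near its singularity (j5 = 13°), so I'll make the tool steeper.

Run:
```python
from h import *
np.set_printoptions(precision=4,suppress=True)
p0,R0=cur();p,M=target(13.9,46,80);r=rel(p0,R0,p,M);print(p,r,"shift after",M.T@(p-p0)/1000, R.from_matrix(M).as_euler("xyz",degrees=True))
```

```text
[ 463.0797 -128.6346  167.3394] (array([-0.019 , -0.0103,  0.0125]), array([ 0.0143,  0.1432, -0.0302])) shift after [-0.0203 -0.0108  0.0099] [180.   30.1 169.3]
```

Request:
play_rows --pt "-0.004 -0.002 0.0023 0.003 0.0286 -0.006 0" --pt "-0.004 -0.002 0.0023 0.003 0.0286 -0.006 0" --pt "-0.004 -0.002 0.0022 0.003 0.0286 -0.006 0" --pt "-0.004 -0.0022 0.0022 0.003 0.0286 -0.006 0" --pt "-0.004 -0.0022 0.0021 0.003 0.0286 -0.006 0" --pt "0 0 0 0 0 0 0" --pt "0 0 0 0 0 0 0"

```text
time_s: 3.53
eef_pos: [463.4, -129.0, 168.8]
ee_rot: [-179.9, 30.4, 169.3]
contact_force: [-0.4, 1.0, 0.0]
width: 0.996
gripper_force: 0.0
```

Run:
```python
from h import *
np.set_printoptions(precision=4,suppress=True)
p0,R0=cur();print(p0,manip.read_state()["joint_pos"]);p,M=target(13.9,46,0);r=rel(p0,R0,p,M);print(p,r,"shift after",M.T@(p-p0)/1000)
```

```text
[ 463.3959 -129.0212  168.7749] [ -25.7956    2.6142  128.2846   21.3286   20.8943 -123.1184]
[ 502.503  -136.0837   98.1273] (array([0.0014, 0.0005, 0.081 ]), array([-0.002 ,  0.0047, -0.0004])) shift after [0.0011 0.0003 0.0811]
```

Request:
play_rows --pt "0 0 0.01 0 0 0 0" --pt "0 0 0.011 0 0 0 0" --pt "0 0 0.01 0 0 0 0" --pt "0 0 0.01 0 0 0 0" --pt "0 0 0.01 0 0 0 0" --pt "0 0 0.01 0 0 0 0" --pt "0 0 0.01 0 0 0 0" --pt "0 0 0.01 0 0 0 0" --pt "0 0 0 0 0 0 0"

```text
time_s: 4.28
eef_pos: [502.8, -136.3, 97.2]
ee_rot: [-180.0, 30.2, 169.2]
contact_force: [-0.3, -0.4, -0.2]
width: 1.0
gripper_force: 0.0
```

Run:
```python
from h import *
np.set_printoptions(precision=4,suppress=True)
a,_=grab("top","t2");im,d=grab("side","s2")
p0,R0=cur();print(p0,manip.read_state()["joint_pos"]);p,M=target(13.9,46,0);print(rel(p0,R0,p,M))
cv2.imwrite("pics/c2.png",np.hstack([cv2.resize(a[240:420,330:530],(400,360)),cv2.resize(im[160:295,340:490],(400,360))]))
```

```text
[ 502.8418 -136.2751   98.3154] [ -24.1588   15.4983  126.595    39.0643   10.6355 -140.2015]
(array([ 0.0004,  0.0001, -0.    ]), array([-0.0011,  0.0033, -0.0009]))
```

View pics/c2.png

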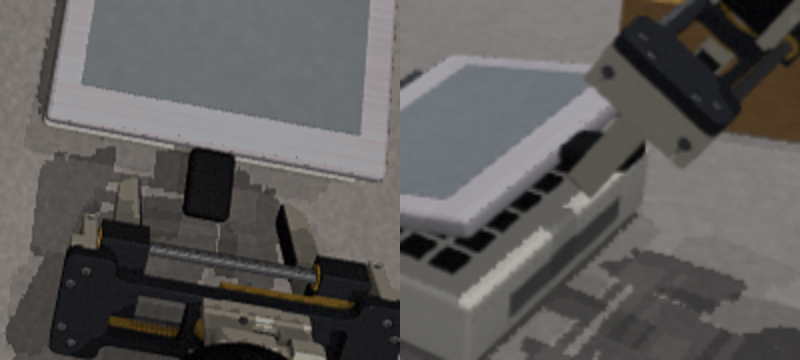

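The fingers sit on both sides of the tab and are centred on it (fingers at columns 140 and 280, tab at 209), so I'll close.

Request:
play_rows --pt "0 0 0 0 0 0 1" --pt "0 0 0 0 0 0 1" --pt "0 0 0 0 0 0 1" --pt "0 0 0 0 0 0 1" --pt "0 0 0 0 0 0 1" --pt "0 0 0 0 0 0 1" --pt "0 0 0 0 0 0 1" --pt "0 0 0 0 0 0 1" --pt "0 0 0 0 0 0 1" --pt "0 0 0 0 0 0 1"

```text
time_s: 5.22
eef_pos: [503.5, -136.5, 98.4]
ee_rot: [-180.0, 30.3, 169.3]
contact_force: [0.2, 0.5, -0.5]
width: 0.334
gripper_force: 0.2
```

Run:
```python
from h import *
np.set_printoptions(precision=5,suppress=True)
p0,R0=cur();print(p0,manip.read_state()["joint_pos"])
# constant rows about hinge: total to 52 deg in N rows, with rel fixed
N=24;dth=(50.5-13.9)/N
p,M=target(13.9,46);q,M2=target(13.9+dth,46);print(rel(p,M,q,M2)); print(target(50,46)[0])
```

```text
[ 503.47935 -136.47155   98.36335] [ -24.15298   15.54777  126.53289   39.18245   10.61722 -140.3218 ]
(array([-0.00321, -0.     , -0.00375]), array([-0.     ,  0.02662,  0.     ]))
[ 554.98945 -146.00111  199.78088]
```

Request:
play_rows --pt "0 0 0 0 0 0 1" --pt "0 0 0 0 0 0 1" --pt "0 0 0 0 0 0 1"

```text
time_s: 5.47
eef_pos: [503.5, -136.1, 98.3]
ee_rot: [180.0, 30.3, 169.3]
contact_force: [2.9, 5.2, -1.3]
width: 0.316
gripper_force: 30.0
```

Request:
play_rows --pt "-0.0032 0 -0.0038 0 0.0266 0 1" --pt "-0.0032 0 -0.0038 0 0.0266 0 1" --pt "-0.0032 0 -0.0038 0 0.0266 0 1" --pt "-0.0032 0 -0.0038 0 0.0266 0 1" --pt "-0.0032 0 -0.0038 0 0.0266 0 1" --pt "-0.0032 0 -0.0038 0 0.0266 0 1" --pt "0 0 0 0 0 0 1"

```text
time_s: 6.05
eef_pos: [510.8, -137.6, 127.7]
ee_rot: [-180.0, 21.1, 169.2]
contact_force: [-3.8, 1.8, 4.7]
width: 0.32
gripper_force: 30.0
```

```bash
cat >> h.py <<'E'
def lid(d):
    pts=np.array([px("top",d,u,v,1) for u in range(400,500,8) for v in range(222,262,4)])
    c=pts.mean(0);n=np.linalg.svd(pts-c)[2][2];n*=np.sign(n[2]);return np.degrees(np.arccos(n[2])),np.std((pts-c)@n)
E
python3 - <<'E'
from h import *
np.set_printoptions(precision=4,suppress=True)
im,d=grab("top","t3");print(lid(d));p0,R0=cur();print(p0,manip.read_state()["contact_force"],manip.read_state()["joint_pos"])
p,M=target(13.9+9.15,46);print(rel(p0,R0,p,M))
E
```

```text
(np.float64(23.008173536778887), np.float64(0.5192342477798282))
[ 510.6417 -137.5824  127.4593] [-0.8727  3.3665  2.3549] [ -22.5414   14.2432  117.8022    9.2225   27.4213 -109.2107]
(array([ 0.0012, -0.    ,  0.0003]), array([-0.0006,  0.0051, -0.0008]))
```

The lid is following: it measures 23.0°, as planned. I'll continue.

Request:
play_rows --pt "-0.0032 0 -0.0038 0 0.0266 0 1" --pt "-0.0032 0 -0.0038 0 0.0266 0 1" --pt "-0.0032 0 -0.0038 0 0.0266 0 1" --pt "-0.0032 0 -0.0038 0 0.0266 0 1" --pt "-0.0032 0 -0.0038 0 0.0266 0 1" --pt "-0.0032 0 -0.0038 0 0.0266 0 1" --pt "-0.0032 0 -0.0038 0 0.0266 0 1" --pt "-0.0032 0 -0.0038 0 0.0266 0 1" --pt "-0.0032 0 -0.0038 0 0.0266 0 1" --pt "-0.0032 0 -0.0038 0 0.0266 0 1" --pt "-0.0032 0 -0.0038 0 0.0266 0 1" --pt "0 0 0 0 0 0 1"

```text
time_s: 7.1
eef_pos: [534.5, -142.6, 175.8]
ee_rot: [-180.0, 4.4, 169.2]
contact_force: [-4.2, -1.8, 5.8]
width: 0.317
gripper_force: 30.0
```

Request:
play_rows --pt "-0.0032 0 -0.0038 0 0.0266 0 1" --pt "-0.0032 0 -0.0038 0 0.0266 0 1" --pt "-0.0032 0 -0.0038 0 0.0266 0 1" --pt "-0.0032 0 -0.0038 0 0.0266 0 1" --pt "-0.0032 0 -0.0038 0 0.0266 0 1" --pt "-0.0032 0 -0.0038 0 0.0266 0 1" --pt "-0.0032 0 -0.0038 0 0.0266 0 1" --pt "0 0 0 0 0 0 1" --pt "0 0 0 0 0 0 1"

```text
time_s: 7.85
eef_pos: [556.2, -147.2, 202.1]
ee_rot: [-179.9, -6.1, 169.2]
contact_force: [-1.0, -4.9, -0.3]
width: 0.32
gripper_force: 30.0
```

Run:
```python
from h import *
np.set_printoptions(precision=4,suppress=True)
im,d=grab("top","t4");im2,_=grab("side","s4");p0,R0=cur();s=manip.read_state();print(p0,s["contact_force"],s["joint_pos"])
p,M=target(50.,46);print(rel(p0,R0,p,M))
cv2.imwrite("pics/c4.png",np.hstack([im[:,240:],im2[:,200:600]]))
```

```text
[ 556.2242 -147.164   202.0874] [ 0.2261 -5.4651 -0.7134] [-18.9644  25.7925  85.4425  -0.9708  74.7849 -97.8942]
(array([0.0012, 0.0009, 0.0024]), array([-0.0011, -0.0016, -0.0012]))
```

View pics/c4.png

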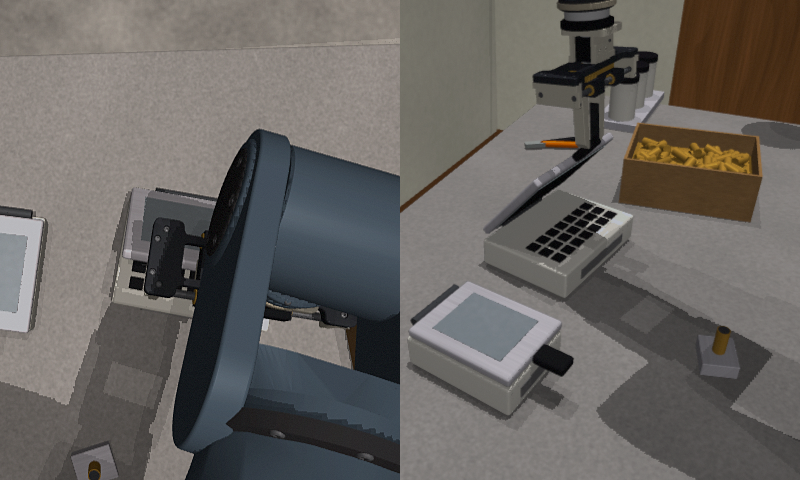

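The lid stands open at about 50° in the side view, and the gauge is still shut. I'll release and back away along the tool axis.

Request:
play_rows --pt "0 0 0 0 0 0 0.4" --pt "0 0 0 0 0 0 0.2" --pt "0 0 0 0 0 0 0" --pt "0 0 0 0 0 0 0" --pt "0 0 0 0 0 0 0" --pt "0 0 0 0 0 0 0" --pt "0 0 0 0 0 0 0"

```text
time_s: 8.53
eef_pos: [556.2, -146.3, 202.4]
ee_rot: [-180.0, -6.2, 169.2]
contact_force: [-0.8, 0.1, 0.2]
width: 0.772
gripper_force: 0.0
```

Request:
play_rows --pt "0 0 -0.01 0 0 0 0" --pt "0 0 -0.015 0 0 0 0" --pt "0 0 -0.02 0 0 0 0" --pt "0 0 -0.02 0 0 0 0" --pt "0 0 -0.02 0 0 0 0" --pt "0.025 0 0 0 0 0 0" --pt "0.025 0 0 0 0 0 0" --pt "0.025 0 0 0 0 0 0" --pt "0.025 0 0 0 0 0 0" --pt "0.025 0 0 0 0 0 0" --pt "0.025 0 0 0 0 0 0" --pt "0 0 0 0 0 0 0"

```text
time_s: 9.53
eef_pos: [416.3, -119.6, 304.8]
ee_rot: [-180.0, -6.1, 169.2]
contact_force: [-0.2, -0.3, 0.2]
width: 0.998
gripper_force: 0.0
```

Request:
play_rows --pt "0.025 0.025 0 0 0 0 0" --pt "0.025 0.025 0 0 0 0 0" --pt "0 0.035 0 0 0 0 0" --pt "0 0.035 0 0 0 0 0" --pt "0 0.035 0 0 0 0 0" --pt "0 0.035 0 0 0 0 0" --pt "0 0.035 0 0 0 0 0" --pt "0 0.035 0 0 0 0 0" --pt "0 0.035 0 0 0 0 0" --pt "0 0 0 0 0 0 0"

```text
time_s: 10.37
eef_pos: [425.8, 183.4, 308.7]
ee_rot: [179.9, -6.2, 169.4]
contact_force: [0.7, -0.0, 0.2]
width: 1.001
gripper_force: 0.0
```

Run:
```python
from h import *
im,d=grab("top","t5");im2,_=grab("side","s5")
cv2.imwrite("pics/c5.png",np.hstack([im[:,240:],im2[:,200:600]]))
pts=np.array([px("top",d,u,v,1) for u in range(395,500,5) for v in range(150,300,5)])
pts=pts[pts[:,2]>100];c=np.median(pts,0)
for _ in range(4):
    n=np.linalg.svd(pts-c)[2][2];r=abs((pts-c)@n);pts=pts[r<max(3,2*np.median(r))];c=pts.mean(0)
print(len(pts),np.degrees(np.arccos(abs(n[2]))),np.std((pts-c)@n),n,c)
```

```text
263 49.37486988520839 0.5220546535365604 [ 0.74297654 -0.15506551  0.65110717] [ 621.12711309 -147.38910321  161.1377445 ]
```

View pics/c5.png

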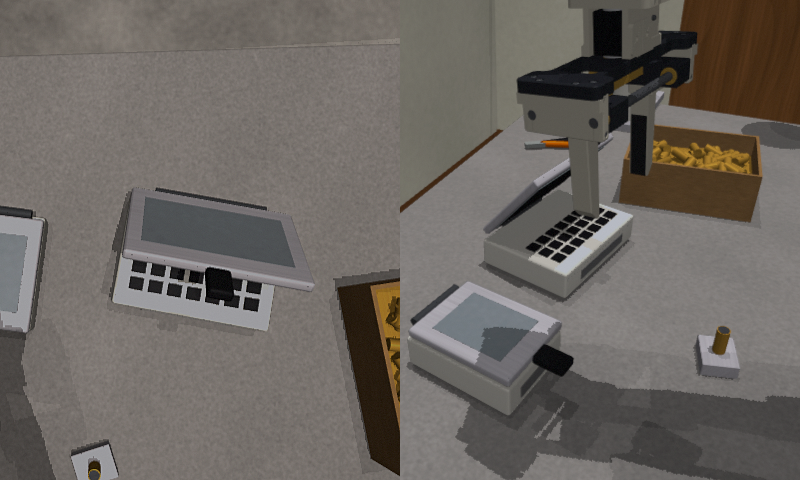

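The viewer lid stands at about 49.4°, the gauge is shut, and the arm is clear of everything.

```bash
python3 -c "
from workcell import manip
print(manip.sign_off())"
```

```text
the job is handed in; nothing more can be done
None
```

The viewer's lid was left open at about 49° (measured from the top camera after release), the gauge's lid stayed shut, the arm is clear of both, and the job was handed in at about 10.5 s.

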